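Pack the blanks up flush in a drill jig and fit the jig plate

ROBOT

A 6-joint arm with a two-finger parallel gripper is mounted at the origin on a cart in front of the work surface, level with it; the furniture and walls round the work are solid. World frame = base frame: x ahead of the robot, y to its left, z up, the work surface at z = 0. Lengths are in mm, angles in rad, forces in N, time in s.
With the tool pointing down it reaches from about 400 to 925 mm from the base axis. Payload 12.5 kg.
Tool frame: the origin (TCP) lies on the mounting face of the last link; the fingertips stand 190 mm ahead of it and the grasp point (between the pads) lies 171 mm ahead of it; z points along the fingers, y is the line along which they close (so a half turn about z gives the same grasp; the last joint's range is limited). The gripper opens to 95 mm and grips with 3 to 60 N. Pads are 20 mm wide; open, the fingers measure 119 mm over their backs; the gripper's body (75 mm by 180 mm) begins 59 mm behind the grasp point.
Start: joints at [-1.364, 0.491, 1.559, -0, 1.092, -0.106], TCP at [192.347, -594.666, 404.761] pointing down, gripper open.
Joint ranges: [-3.1, 3.1], [-0.84, 2.19], [0.05, 2.79], [-1.13, 4.28], [0.06, 2.93], [-2.69, 2.69]. Speed limits (rad/s): [2.22, 2.22, 2.79, 3.14, 3.14, 3.14].

INTERFACE

Orientations are given as [roll, pitch, yaw] about the fixed x, y, z axes, in that order (R = Rz(yaw) Ry(pitch) Rx(roll)).
In Python, from cell import env gives the robot as it stands.
- The arm moves only by the tool carry_out, never from a script. Its argument "series" is a list of rows, each a list of 5 numbers: the shift along the tool's x, y, z in m, then the turn about the tool's z in degrees, then the opening, from 0 (shut) to 1 (fully open). A call has 1 to 20 rows; each row is the pose to reach, as a shift and turn from the pose commanded when the call began, along the tool's axes at that moment; what a row does not reach only later rows make up. A row lasts 1/8 s, in which the tool goes at most 62.5 mm and 10.7 degrees, less where a joint would pass 70% of its speed; a pose out of reach is approached as far as the arm can. A call with a gripper value outside its range is refused whole. The fingers move at their own pace and stop on an object; the grip force is fixed at half the most. Time passes only in rows, so rows that repeat a pose let the fingers close. It gives the time, the measured TCP pose, the force, the opening and the grip force at its end, in the units of the state.
- env.state(): the state, without advancing time (a new reading comes with each control period).
- env.read_camera(name): name is "side" or "top"; returns (picture, depth): 400x640x3 uint8, red, green, blue; 400x640 float32, mm along the optical axis (not along the pixel's ray), 0 where there is no reading.
- env.get_calibration(name): a dict with "intrinsics" (3x3 intrinsics, pixels), "D" ([k1, k2, p1, p2, k3] as OpenCV has them; the pictures are not rectified), "cam_to_world" (4x4, takes a point from camera to world coordinates). Camera axes: x right, y up, looking along -z (the intrinsics and any distortion apply to the point x, -y, -z); pixel columns grow to the right and rows downward; lengths in mm; the calibration is good to about 2 mm. A picture is of the moment at which its call begins. get_calibration takes no time and is no camera call.
- env.job_done(): hands the job in; it is judged then, once.
The state is a dict: "t": time; "joints": joint angles; "qvel": joint speeds; "tau": joint torques, N m; "eef_pos": TCP position; "tcp_rot": TCP orientation; "ft_force": force on the tool from outside, world axes, zero at the start; "moment": the same for the moment, N m; "opening": opening from 0.0 (shut) to 1.0 (fully open); "grip_force": force on a finger pad.
Only numpy, scipy, OpenCV 4.12 (cv2) and the standard library are available. Lean on these libraries where they do the work, as an engineer would, in place of code of your own. Each camera call takes 0.05 s, during which the arm holds its last target. There are 200 camera calls.

TASK

Load the drill jig: lift its plate off and lay it aside on the bench, then set every aluminium blank that is there flat in a station of its own, centred in it, on steel packers chosen so that the top of the blank comes flush with the tops of the cheeks. When all of them are flush, seat the plate fully home over both pegs again. Leave the pliers and the tin of screws where they are.

Things in the scene. Friction and masses are not known exactly. Their poses are not given: they have to be found in the camera images.
- jig: Drill jig fixed to the bench. Base 84 (x) x 270 (y) x 10 mm, origin at the centre of its underside. Four grey cheeks, 24 (x) x 10 (y) x 44 mm high, stand on it at y = -90, -30, 30, 90 mm, tops 54 mm over the bench. The 3 stations between are 50 mm wide in y, open at both x ends (room for fingers). At y = -115 and 115 mm stand pegs 12 mm thick, tapered tops 74 mm over the bench
- jig_top (a point): Point of the jig at the level of the cheek tops, midway between the two pegs; 54 mm above the jig's origin; axes as the jig
- plate_grip (a point): Centre of the black grip rib of the jig plate: loose, at first seated on the jig, 50 (x) x 262 (y) x 8 mm, 0.35 kg. Rib 18 (x, grip here) x 60 (y) mm, 8 to 40 mm over the underside; this point at 24 mm. Holes of 15 mm for the pegs at y = -115 and 115 mm (either way round); brass bushes 5 mm high at y = -60 and 60 mm. Seated, its underside rests on the cheek tops
- plate_under (a point): Centre of the underside of the jig plate; axes as plate_grip. The bench straight ahead of the robot beyond the jig (0.65 to 0.72 m from the base) is clear, and the plate can be laid there
- station_0 (a point): Centre of the floor of one jig station (at y = +60 mm in the jig), 10 mm above the bench and 44 mm below the cheek tops; axes as the jig. Any blank may go in any station
- station_1 (a point): Centre of the floor of one jig station (the middle one in the jig), 10 mm above the bench and 44 mm below the cheek tops; axes as the jig. Any blank may go in any station
- station_2 (a point): Centre of the floor of one jig station (at y = -60 mm in the jig), 10 mm above the bench and 44 mm below the cheek tops; axes as the jig. Any blank may go in any station
- packer_8a_c (a point): Centre of a steel packer 8 mm thick, one dark marking hole on each face, 36 (x) x 44 (y) x 8 mm, lying flat, z through its thickness. May be absent
- packer_8b_c (a point): Centre of a steel packer 8 mm thick, one dark marking hole on each face, 36 (x) x 44 (y) x 8 mm, lying flat, z through its thickness. May be absent
- packer_12a_c (a point): Centre of a steel packer 12 mm thick, two dark marking holes on each face, 36 (x) x 44 (y) x 12 mm, lying flat, z through its thickness. May be absent
- packer_12b_c (a point): Centre of a steel packer 12 mm thick, two dark marking holes on each face, 36 (x) x 44 (y) x 12 mm, lying flat, z through its thickness. May be absent
- packer_20a_c (a point): Centre of a steel packer 20 mm thick, three dark marking holes on each face, 36 (x) x 44 (y) x 20 mm, lying flat, z through its thickness. May be absent
- packer_20b_c (a point): Centre of a steel packer 20 mm thick, three dark marking holes on each face, 36 (x) x 44 (y) x 20 mm, lying flat, z through its thickness. May be absent
- blank_16_c (a point): Centre of an aluminium blank 16 mm high, a thin cross scribed on top and bottom, 36 (x) x 44 (y) x 16 mm, lying flat, z through its height. May be absent
- blank_24_c (a point): Centre of an aluminium blank 24 mm high, a thin cross scribed on top and bottom, 36 (x) x 44 (y) x 24 mm, lying flat, z through its height. May be absent
- blank_32_c (a point): Centre of an aluminium blank 32 mm high, a thin cross scribed on top and bottom, 36 (x) x 44 (y) x 32 mm, lying flat, z through its height. May be absent
- pliers: Combination pliers with blue grips, 60 x 163 x 15 mm, lying on the bench, bystander; origin at the centre of the underside
- screw_tin: Open tin of screws, 69 mm across, 55 mm high, bystander; origin at the centre of the underside
Not all that is in view belongs to the job. What is shaped like the part that bears blank_16_c but orange or red is not meant.

How it is judged (in metres and radians):
On the way, in this order (a step that is already met when the one before it is completed fails the run):
1. the jig plate is off the jig and lies flat on the bench (height (world z) of plate_under below 0.012 m and angle between the z axis of plate_under and the z axis of jig, either way round below 0.06 rad), for 0.2 s.
2. every blank present sits flat in a station of its own, its top flush with the cheek tops ((horizontal distance between blank_16_c and station_0 below 0.01 m or horizontal distance between blank_16_c and station_1 below 0.01 m or horizontal distance between blank_16_c and station_2 below 0.01 m) and z of blank_16_c in the frame of jig between 0.0442 and 0.0478 m and angle between the z axis of each of blank_16_c, blank_24_c, blank_32_c and the z axis of jig, either way round below 0.06 rad and (horizontal distance between blank_24_c and station_0 below 0.01 m or horizontal distance between blank_24_c and station_1 below 0.01 m or horizontal distance between blank_24_c and station_2 below 0.01 m) and z of blank_24_c in the frame of jig between 0.0402 and 0.0438 m and (horizontal distance between blank_32_c and station_0 below 0.01 m or horizontal distance between blank_32_c and station_1 below 0.01 m or horizontal distance between blank_32_c and station_2 below 0.01 m) and z of blank_32_c in the frame of jig between 0.0362 and 0.0398 m), for 0.2 s.
3. the jig plate is seated over both pegs (horizontal distance between plate_under and jig_top below 0.005 m and z of plate_under in the frame of jig between 0.0522 and 0.0558 m and angle between the z axis of plate_under and the z axis of jig, either way round below 0.03 rad and angle between the y axis of plate_under and the y axis of jig, either way round below 0.06 rad), for 0.2 s.
At the end, for the whole second after the job is handed in: Every blank present lies flat in a station of its own, centre within 10 mm of the station's in plan, top within 1.8 mm of the cheek tops; the jig plate is on both pegs, underside within 1.8 mm of the cheek tops, centre within 5 mm, level within 0.03 rad, at rest (all of step 2 and all of step 3 and linear speed of jig_plate below 0.02 m/s); the robot touches nothing.
It fails at once if the pliers or the tin of screws pushed more than 5 cm (distance of any of pliers, screw_tin from where it was at the start of the episode above 0.05 m).
Of packer_8a, packer_8b, packer_12a, packer_12b, packer_20a, packer_20b only 5 to 6 are there at a start; the rules pass over those that are not, and their reading is None.
Of blank_16, blank_24, blank_32 only 2 to 3 are there at a start; the rules pass over those that are not, and their reading is None.
At some moment in a run one of jig_plate may be knocked a few centimetres aside while the robot is not near it.
Once in a run the grip may slacken for a moment while it holds something.
It also fails if it takes over 210 s, if anything falls off the work surface, if the arm or the gripper's body presses on something with over 40 N, if the wrist force passes 120 N, or if a joint passes its speed limit or range.

## Working session

There is one attempt and no reset: what is moved stays moved. The work goes in short steps, Python scripts to look and compute and a tool call to move; the robot and the scene stay as the last step left them, time stands still between calls to the robot, and variables do not carry over. Pictures are saved under pics/ and viewed, at most 14 in all, crops included, and the job is handed in when it is done.

Besides the shell and the picture viewer there is one more tool, called as name(argument=value, ...) on one line, values as JSON. carry_out: Moves the arm, as the interface text tells. Its arguments: {"type":"object","properties":{"series":{"type":"array","items":{"type":"array","items":{"type":"number"}}}},"required":["series"]}

```bash
mkdir -p pics; ls; cat > h.py <<'E'
import numpy as np, cv2
from cell import env
def shot(name, tag):
    im,d=env.read_camera(name); c=env.get_calibration(name)
    cv2.imwrite(f'pics/{tag}.png',im[:,:,::-1]); np.savez(f'pics/{tag}.npz',im=im,d=d,K=c['intrinsics'],D=c['D'],T=c['cam_to_world'])
    return im,d
def cloud(tag):
    z=np.load(f'pics/{tag}.npz'); d=z['d']; h,w=d.shape
    uv=np.stack(np.meshgrid(np.arange(w),np.arange(h)),-1).reshape(-1,1,2).astype(np.float64)
    n=cv2.undistortPoints(uv,z['K'],np.array(z['D'],float)).reshape(h,w,2)
    P=np.stack([n[...,0]*d,-n[...,1]*d,-d],-1)
    T=z['T']; W=P@T[:3,:3].T+T[:3,3]; W[d<=0]=np.nan
    return z['im'],W
E
python3 - <<'E'
from h import *
for n in('side','top'):
    shot(n,n+'0'); c=env.get_calibration(n); print(n,np.round(c['intrinsics'],1).tolist(),c['D'],np.round(c['cam_to_world'],3).tolist())
s=env.state(); print(s)
E
```

```text
pics
side [[442.5, 0.0, 318.2], [0.0, 442.5, 201.1], [0.0, 0.0, 1.0]] [-0.0058984  0.         0.         0.         0.       ] [[-0.999, 0.029, -0.037, 472.615], [-0.046, -0.451, 0.891, 1074.394], [0.009, 0.892, 0.452, 636.306], [0.0, 0.0, 0.0, 1.0]]
top [[440.9, 0.0, 319.6], [0.0, 440.9, 202.2], [0.0, 0.0, 1.0]] [-0.00400139  0.          0.          0.          0.        ] [[-0.014, 0.993, -0.121, 357.45], [-0.999, -0.01, 0.032, 22.847], [0.03, 0.122, 0.992, 1268.132], [0.0, 0.0, 0.0, 1.0]]
{'t': 0.1, 'joints': array([-1.36361526e+00,  4.91479357e-01,  1.55939930e+00, -1.49568939e-06,
        1.09170878e+00, -1.05608787e-01]), 'qvel': array([ 1.88039290e-03, -7.05326911e-04, -4.85849479e-04,  5.56855210e-04,
        4.16108120e-07, -2.24021635e-04]), 'tau': array([ 2.79774787e-03, -6.13622904e+01, -2.58605307e+01,  6.94000209e-02,
        4.69980575e-02, -6.46603053e-05]), 'eef_pos': array([ 192.33053338, -594.63470164,  404.22875424]), 'tcp_rot': array([-3.14060327e+00, -1.03543256e-04,  3.12790490e-01]), 'ft_force': array([ 0.47635857, -0.35143664, -0.16637068]), 'moment': array([0.00799566, 0.00043317, 0.04550923]), 'grip_force': 0.0, 'opening': 1.0001537637970859}
```

View pics/top0.png

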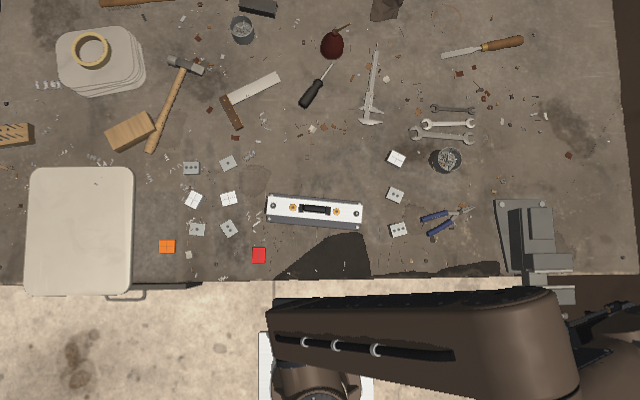

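View pics/side0.png

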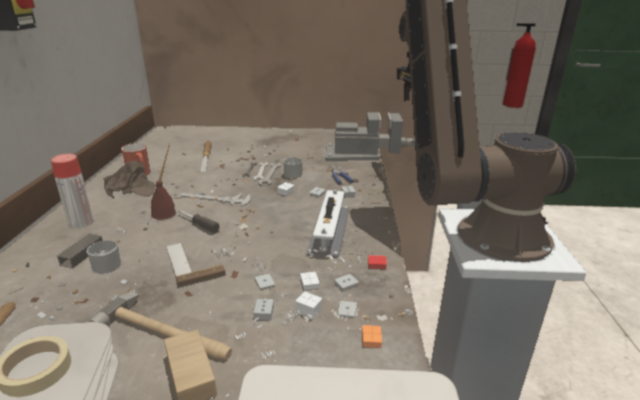

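The top view shows the jig with its plate at (314,210). White blanks are at (193,199), (229,198) and (396,158), and six packers at (191,168), (228,162), (197,229), (228,228), (396,195) and (399,229). I'll zoom in to count the holes and measure.

```bash
python3 - <<'E'
from h import *
im=cv2.imread('pics/top0.png')
a=im[145:245,170:250]; b=im[145:245,360:440]
cv2.imwrite('pics/c1.png',cv2.resize(np.hstack([a,b]),(800,500),interpolation=cv2.INTER_CUBIC))
I,W=cloud('top0'); S,WS=cloud('side0')
np.set_printoptions(precision=1,suppress=True)
print('bench z top', np.nanmedian(W[130:150,230:330,2]),'side',np.nanmedian(WS[215:235,270:300,2]))
for n,(u,v) in dict(p191=(191,168),p228=(228,162),b193=(193,199),b229=(229,198),p197=(197,229),p228b=(228,228),b396=(396,158),p396=(396,195),p399=(399,229)).items():
    c=W[v,u]
    w=W[v-14:v+15,u-14:u+15].reshape(-1,3)
    zt=np.nanmedian(W[v-3:v+4,u-3:u+4,2])
    m=abs(w[:,2]-zt)<2.5
    # top z from side
    q=WS.reshape(-1,3); r=q[np.hypot(q[:,0]-c[0],q[:,1]-c[1])<12]
    rect=cv2.minAreaRect(w[m][:,:2].astype(np.float32))
    print(n,c,'ztop',zt,'side',np.nanmedian(r[:,2]),len(r),'rect',np.array(rect[0]),np.array(rect[1]),rect[2],m.sum())
E
```

```text
bench z top 0.006422856387757747 side -0.639103475267234
p191 [612.4 349.4  19.6] ztop 19.294108540661682 side 19.748143922950703 67 rect [613.9 350.8] [32.6 43.9] 0.0036394556518644094 126
p228 [631.1 246.1  10.4] ztop 7.9252636328265 side 7.447095295909378 52 rect [643.1 250.2] [75.7 61.1] 11.847270965576172 139
b193 [521.  338.1  34.5] ztop 31.387837412321687 side 31.781138759122143 62 rect [519.9 338.5] [36.5 42.6] 62.33652877807617 141
b229 [525.9 241.8  12. ] ztop 15.04963611783478 side 15.391719625871985 48 rect [524.4 243.4] [35.5 43.9] 13.713057518005371 126
p197 [438.8 332.7   4.5] ztop 8.380654221651412 side 7.6210800795659 65 rect [439.4 333. ] [71.8 64. ] 8.01782512664795 151
p228b [440.2 243.9  10.8] ztop 11.737586719583305 side 11.31081888256341 52 rect [439.3 242. ] [43.5 36.2] 32.11012268066406 126
b396 [ 636.5 -239.9   23.4] ztop 22.98853643432369 side 22.919037125895443 17 rect [ 634.4 -239.1] [43.8 37. ] 61.280460357666016 133
p396 [ 529.8 -238.4   12.3] ztop 12.161892434536867 side 11.076093475239986 19 rect [ 531.2 -235. ] [44.2 36.2] 62.64358901977539 120
p399 [ 430.9 -242.    19.9] ztop 19.601118362920715 side 19.338761662732736 17 rect [ 429.9 -238.9] [35.1 44.5] 13.103740692138672 132
```

View pics/c1.png

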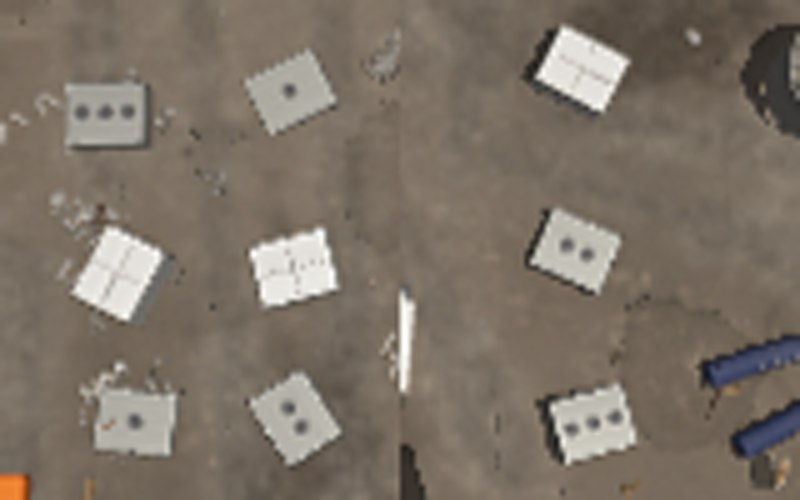

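Hole counts are clear:
- **20 mm packers:** (191,168) and (399,229)
- **8 mm packers:** (228,162) and (197,229)
- **12 mm packers:** (228,228) and (396,195)

Blank heights from both views are 32 at (193,199), 16 at (229,198) and 24 at (396,158). Next I'll refine the poses.

```bash
cat >> h.py <<'E'
def onplane(tag,uv,zt):
    z=np.load(f'pics/{tag}.npz'); n=cv2.undistortPoints(np.asarray(uv,float).reshape(-1,1,2),z['K'],np.array(z['D'],float)).reshape(-1,2)
    r=np.c_[n[:,0],-n[:,1],-np.ones(len(n))]@z['T'][:3,:3].T; o=z['T'][:3,3]
    return o+r*((zt-o[2])/r[:,2])[:,None]
def block(tag,u,v,zt,thr,R=17,S=8):
    """pose of flat rectangle: upsampled colour mask -> fitted rectangle; yaw of the SHORT side (closing dir)"""
    im=np.load(f'pics/{tag}.npz')['im']; c=cv2.cvtColor(im,cv2.COLOR_RGB2GRAY)[v-R:v+R+1,u-R:u+R+1]
    b=cv2.resize(c,None,fx=S,fy=S,interpolation=cv2.INTER_CUBIC)
    m=(b>thr).astype(np.uint8); m=cv2.morphologyEx(m,cv2.MORPH_CLOSE,np.ones((31,31))); m=cv2.morphologyEx(m,cv2.MORPH_OPEN,np.ones((41,41)))
    n,l,s,ce=cv2.connectedComponentsWithStats(m); k=l[R*S+4,R*S+4]
    ct=max(cv2.findContours((l==k).astype(np.uint8),cv2.RETR_EXTERNAL,cv2.CHAIN_APPROX_NONE)[0],key=len).reshape(-1,2)
    p=onplane(tag,(ct+.5)/S-.5+[u-R,v-R],zt)[:,:2].astype(np.float32)
    (cx,cy),(w,h),a=cv2.minAreaRect(p)
    if w>h: a+=90; w,h=h,w
    return np.array([cx,cy,(a+90)%180-90,w,h])   # a: direction of short side, deg
E
python3 - <<'E'
from h import *
np.set_printoptions(precision=1,suppress=True)
I=np.load('pics/top0.npz')['im']; g=cv2.cvtColor(I,cv2.COLOR_RGB2GRAY)
for n,(u,v,z) in dict(p20L=(191,168,20),p8far=(228,162,8),b32=(193,199,32),b16=(229,198,16),p8near=(197,229,8),p12L=(228,228,12),b24=(396,158,24),p12R=(396,195,12),p20R=(399,229,20)).items():
    c=g[v-14:v+15,u-14:u+15]; t=(np.median(c)+np.median(g[v-4:v+5,u-4:u+5]))/2
    print(n,t,block('top0',u,v,z,t),block('top0',u,v,z,t+15))
# plate: bright at z 62
m=((g>185)).astype(np.uint8); m[:185]=0;m[235:]=0;m[:,:262]=0;m[:,370:]=0
m=cv2.morphologyEx(m,cv2.MORPH_CLOSE,np.ones((15,15)))
p=onplane('top0',np.argwhere(m)[:,::-1],62)[:,:2].astype(np.float32); print('plate',cv2.minAreaRect(p))
I,W=cloud('top0'); w=W[180:240,255:375].reshape(-1,3)
for lo,hi in((58,66),(88,100),(70,80)):
    q=w[(w[:,2]>lo)&(w[:,2]<hi)]; print(lo,len(q),np.median(q,0),cv2.minAreaRect(q[:,:2].astype(np.float32)))
I,W=cloud('side0'); w=W[180:260,300:350].reshape(-1,3)
for lo,hi in((58,66),(88,100),(70,80)):
    q=w[(w[:,2]>lo)&(w[:,2]<hi)]; print('side',lo,len(q),np.median(q,0),cv2.minAreaRect(q[:,:2].astype(np.float32)))
E
```

```text
p20L 140.0 [614.2 350.8  -0.4  33.8  43.2] [613.8 350.6  -0.4  32.3  41.4]
p8far 144.5 [629.4 247.9  26.3  35.5  43.2] [629.3 247.4   0.8  36.2  38.9]
b32 169.0 [520.9 338.3  66.6  37.   44.4] [520.9 338.   65.2  35.8  43.3]
b16 169.0 [525.1 243.2  14.2  36.9  44.6] [525.6 243.5   2.8  37.   42.7]
p8near 141.5 [442.5 332.8  -1.4  43.5  44.7] [439.4 332.6  -4.1  35.7  42.9]
p12L 141.0 [440.  242.1 -89.5  38.8  41.4] [439.8 242.1 -89.5  38.1  39.6]
b24 164.0 [ 635.5 -240.1  -27.6   35.8   43.6] [ 635.4 -240.   -27.6   35.    42.8]
p12R 149.0 [ 531.3 -235.4  -23.4   36.3   42.9] [ 530.8 -234.9   -2.1   36.5   40.4]
p20R 151.0 [ 430.6 -239.5   -0.7   37.4   42.9] [ 430.8 -239.5   -0.7   35.6   42.1]
plate ((480.28692626953125, -0.1934661865234375), (261.68048095703125, 69.43074035644531), 83.78189849853516)
58 1295 [484.1  -2.3  62.1] ((484.9618835449219, -0.2911529541015625), (261.8624572753906, 50.742767333984375), 83.71784973144531)
88 141 [485.   -1.9  93.4] ((484.7054443359375, -0.5440540313720703), (57.524688720703125, 17.687692642211914), 84.59349822998047)
70 39 [479.5  14.1  71.6] ((482.0274963378906, 0.38552093505859375), (235.49546813964844, 12.671743392944336), 83.81254577636719)
side 58 679 [486.3  40.9  61.6] ((485.2236328125, 0.444854736328125), (266.3193664550781, 50.86409378051758), 83.67756652832031)
side 88 74 [485.    5.1  92.8] ((485.3061218261719, 1.6312179565429688), (59.414974212646484, 17.858556747436523), 85.10556030273438)
side 70 38 [486.8  27.2  73.9] ((483.6830139160156, 1.614471435546875), (238.42213439941406, 15.939101219177246), 82.17378997802734)
```

```bash
cat >> h.py <<'E'
from scipy.optimize import minimize
def fit(tag,x,y,zt,wx=36,wy=44):
    """fit wx x wy rectangle in a bird's-eye view of plane zt; returns x,y,yaw(deg of short side),score"""
    z=np.load(f'pics/{tag}.npz'); g=cv2.cvtColor(z['im'],cv2.COLOR_RGB2GRAY).astype(np.float32)
    C=np.linalg.inv(z['T'])
    def val(P):
        q=np.c_[P,np.full(len(P),zt)]@C[:3,:3].T+C[:3,3]; q=q*[1,-1,-1]
        uv=cv2.projectPoints(q,np.zeros(3),np.zeros(3),z['K'],np.array(z['D'],float))[0].reshape(-1,2).astype(np.float32)
        return cv2.remap(g,uv[:,:1],uv[:,1:],cv2.INTER_CUBIC).ravel()
    def ring(dx):
        a=np.linspace(-1,1,41); X=wx/2+dx;Y=wy/2+dx
        return np.r_[np.c_[a*X,0*a+Y],np.c_[a*X,0*a-Y],np.c_[0*a+X,a*Y],np.c_[0*a-X,a*Y]]
    A=np.r_[ring(-2),ring(-4)];B=np.r_[ring(2),ring(4)]
    def cost(p):
        c,s=np.cos(p[2]),np.sin(p[2]);R=np.array([[c,s],[-s,c]])
        a,b=val(A@R+p[:2]*10),val(B@R+p[:2]*10)
        return np.minimum(b,200).mean()-np.minimum(a,200).mean()
    best=min((minimize(cost,[x/10,y/10,t],method='Nelder-Mead',options=dict(initial_simplex=np.array([[x/10,y/10,t],[x/10+.5,y/10,t],[x/10,y/10+.5,t],[x/10,y/10,t+.2]]))) for t in np.radians(np.arange(-90,90,15))),key=lambda r:r.fun)
    p=best.x; return np.array([p[0]*10,p[1]*10,(np.degrees(p[2])+90)%180-90,best.fun])
def rows(*targets):
    """targets: (x,y,tipz,yawdeg of tool x) -> shift/turn in tool axes from the present pose"""
    from scipy.spatial.transform import Rotation as Ro
    s=env.state(); R=Ro.from_euler('xyz',s['tcp_rot']).as_matrix(); y0=np.degrees(s['tcp_rot'][2])
    print('at',np.round(s['eef_pos'],1),'yaw',round(y0,1),'t',s['t'])
    for x,y,z,yw in targets:
        d=R.T@(np.array([x,y,z+190])-s['eef_pos'])/1000
        print(np.round(d,4).tolist(),round(-(yw-y0),1))
E
python3 - <<'E'
from h import *
np.set_printoptions(precision=1,suppress=True)
for n,a in dict(p20L=(614,351,20),p8far=(629,248,8),b32=(521,338,32),b16=(525,243,16),p8near=(440,333,8),p12L=(440,242,12),b24=(635,-240,24),p12R=(531,-235,12),p20R=(430,-239,20)).items():
    print(n,fit('top0',*a),fit('side0',*a))
rows((485,-0.5,180,84),(485,-.5,66,84))
E
```

```text
p20L [614.8 350.8   1.1 -59.3] [616.4 350.6   0.3 -38.1]
p8far [629.4 247.7  27.1 -60. ] [629.5 247.7  26.5 -41.4]
b32 [520.9 338.4  63.4 -94. ] [521.5 338.5  62.4 -46.2]
b16 [525.1 242.9  14.9 -93.6] [526.  244.2  14.8 -45.4]
p8near [439.2 333.1  -6.3 -66.4] [439.4 332.9  -6.7 -37.2]
p12L [440.  241.9 -57.5 -86. ] [440.7 242.8 -57.9 -51.4]
b24 [ 635.8 -239.9  -28.9 -124.3] [ 638.2 -234.4   63.4  -37. ]
p12R [ 531.4 -235.4  -24.9 -100. ] [ 531.2 -234.9  -21.3  -30.5]
p20R [ 430.3 -239.8   15.4 -104.2] [ 429.4 -239.8   18.2  -25.5]
at [ 192.3 -594.6  404.2] yaw 17.9 t 0.1
[0.4613, -0.4752, 0.0347] -66.1
[0.4613, -0.4751, 0.1487] -66.1
```

carry_out(series=[[0.461, -0.475, 0.035, -66, 0.6], [0.461, -0.475, 0.035, -66, 0.6], [0.461, -0.475, 0.035, -66, 0.6], [0.461, -0.475, 0.035, -66, 0.6], [0.461, -0.475, 0.035, -66, 0.6], [0.461, -0.475, 0.035, -66, 0.6], [0.461, -0.475, 0.035, -66, 0.6], [0.461, -0.475, 0.035, -66, 0.6], [0.461, -0.475, 0.035, -66, 0.6], [0.461, -0.475, 0.035, -66, 0.6], [0.461, -0.475, 0.035, -66, 0.6], [0.461, -0.475, 0.035, -66, 0.6], [0.461, -0.475, 0.035, -66, 0.6], [0.461, -0.475, 0.035, -66, 0.6], [0.461, -0.475, 0.035, -66, 0.6]])

```text
t: 1.98
eef_pos: [484.6, -1.7, 369.8]
tcp_rot: [3.141, 0.0, 1.463]
ft_force: [0.2, 0.5, 0.0]
opening: 0.599
grip_force: 0.0
```

```bash
python3 - <<'E'
from h import *
rows((485,-0.5,66,83.7)); s=env.state(); print(s['ft_force'],s['opening'],s['joints'],s['tcp_rot'])
E
```

```text
at [484.6  -1.7 369.8] yaw 83.8 t 1.975
[0.0012, 0.0003, 0.1138] 0.1
[0.15057653 0.48254903 0.00241688] 0.59904568693184 [-1.39825619e-01  3.37896948e-01  1.93633219e+00 -1.43212432e-04
  8.67191356e-01 -3.21587599e-02] [3.14142409e+00 1.14696559e-04 1.46322210e+00]
```

carry_out(series=[[0, 0, 0.06, 0, 0.6], [0, 0, 0.1, 0, 0.6], [0, 0, 0.113, 0, 0.6], [0, 0, 0.113, 0, 0.6], [0, 0, 0.113, 0, 0], [0, 0, 0.113, 0, 0], [0, 0, 0.113, 0, 0], [0, 0, 0.113, 0, 0], [0, 0, 0.113, 0, 0], [0, 0, 0.113, 0, 0]])

```text
t: 3.22
eef_pos: [484.9, -0.9, 256.9]
tcp_rot: [3.141, 0.0, 1.465]
ft_force: [0.5, 0.9, 5.3]
opening: 0.187
grip_force: 30.0
```

```bash
python3 - <<'E'
from h import *
rows((485,-0.5,66,83.7),(680,0,66+60,90),(680,0,66-54,90)); s=env.state(); print(s['ft_force'],s['opening']*95,s['eef_pos'],s['tcp_rot'])
E
```

```text
at [484.9  -0.9 256.9] yaw 83.9 t 3.225
[0.0004, 0.0001, 0.0009] 0.2
[0.0215, 0.1939, -0.059] -6.1
[0.0215, 0.1939, 0.055] -6.1
[0.45001633 0.85364645 5.26782345] 17.724468528725208 [484.89907188  -0.86504137 256.94007011] [3.14108985e+00 1.11628147e-04 1.46477377e+00]
```

carry_out(series=[[0, 0, -0.03, 0, 0], [0, 0, -0.06, 0, 0], [0, 0, -0.06, 0, 0], [0.005, 0.05, -0.06, 0, 0], [0.01, 0.1, -0.06, 0, 0], [0.015, 0.15, -0.06, 0, 0], [0.0215, 0.195, -0.05, 0, 0], [0.0215, 0.195, 0, 0, 0], [0.0215, 0.195, 0.03, 0, 0], [0.0215, 0.195, 0.045, 0, 0], [0.0215, 0.195, 0.052, 0, 0], [0.0215, 0.195, 0.052, 0, 0]])

```text
t: 4.72
eef_pos: [681.1, -0.2, 204.9]
tcp_rot: [3.141, 0.0, 1.465]
ft_force: [-0.1, 0.2, -3.2]
opening: 0.189
grip_force: 30.0
```

```bash
python3 - <<'E'
from h import *
shot('side','side1'); s=env.state(); print(s['ft_force'],s['opening']*95,s['eef_pos'],s['tcp_rot'])
I,W=cloud('side1'); m=(W[...,0]>620)&(W[...,0]<740)&(abs(W[...,1])<140); w=W[m]; print(len(w),np.percentile(w[:,2],[5,50,80]))
for lo,hi in((5,14),(34,46)):
    q=w[(w[:,2]>lo)&(w[:,2]<hi)];print(len(q),np.median(q,0))
E
```

```text
[ 0.9528575   0.73916475 -4.1246428 ] 17.921780468619954 [ 6.81180239e+02 -1.71112868e-01  2.05502525e+02] [3.14032292e+00 8.92520951e-05 1.46470387e+00]
5949 [ -1.36356176 151.85384017 303.98634682]
679 [678.75524269  51.97757291   9.23136467]
99 [681.8119688   12.95641048  40.65097135]
```

carry_out(series=[[0, 0, 0.003, 0, 0], [0, 0, 0.004, 0, 0], [0, 0, 0.004, 0, 0], [0, 0, 0.004, 0, 0.4], [0, 0, 0.004, 0, 0.5], [0, 0, 0.004, 0, 0.5], [0, 0, -0.02, 0, 0.5], [0, 0, -0.08, 0, 0.65], [0, 0, -0.12, 0, 0.65]])

```text
t: 5.9
eef_pos: [681.1, -0.2, 327.1]
tcp_rot: [3.14, 0.0, 1.465]
ft_force: [-0.0, -1.0, 0.1]
opening: 0.632
grip_force: 0.0
```

```bash
python3 - <<'E'
from h import *
rows((615.2,350.8,100,90.7),(615.2,350.8,3,90.7))
E
```

```text
at [ 6.811e+02 -2.000e-01  3.271e+02] yaw 83.9 t 5.9
[0.342, -0.1028, 0.0369] -6.8
[0.342, -0.1029, 0.1339] -6.8
```

carry_out(series=[[0.342, -0.103, 0.037, -6.8, 0.65], [0.342, -0.103, 0.037, -6.8, 0.65], [0.342, -0.103, 0.037, -6.8, 0.65], [0.342, -0.103, 0.037, -6.8, 0.65], [0.342, -0.103, 0.037, -6.8, 0.65], [0.342, -0.103, 0.037, -6.8, 0.65], [0.342, -0.103, 0.037, -6.8, 0.65], [0.342, -0.103, 0.08, -6.8, 0.65], [0.342, -0.103, 0.12, -6.8, 0.65], [0.342, -0.103, 0.134, -6.8, 0.65], [0.342, -0.103, 0.134, -6.8, 0.65], [0.342, -0.103, 0.134, -6.8, 0], [0.342, -0.103, 0.134, -6.8, 0], [0.342, -0.103, 0.134, -6.8, 0], [0.342, -0.103, 0.134, -6.8, 0], [0.342, -0.103, 0.09, -6.8, 0], [0.342, -0.103, 0.037, -6.8, 0], [0.342, -0.103, 0.037, -6.8, 0]])

```text
t: 8.15
eef_pos: [615.2, 351.1, 292.0]
tcp_rot: [3.135, -0.003, 1.583]
ft_force: [0.9, -0.6, -2.1]
opening: 0.378
grip_force: 30.0
```

```bash
python3 - <<'E'
from h import *
np.set_printoptions(precision=2,suppress=True)
shot('side','side2');shot('top','top2')
# plate on bench
for t in('top2','side2'):
    I,W=cloud(t); w=W.reshape(-1,3); w=w[(w[:,0]>600)&(w[:,0]<760)&(abs(w[:,1])<150)]
    q=w[(w[:,2]>5)&(w[:,2]<12)]; r=cv2.minAreaRect(q[:,:2].astype(np.float32)); print(t,r); q=w[(w[:,2]>34)&(w[:,2]<46)]; print('rib',cv2.minAreaRect(q[:,:2].astype(np.float32)))
    # jig: cheek tops 54 and pegs
    w=W.reshape(-1,3); w=w[(abs(w[:,0]-485)<60)&(abs(w[:,1])<150)]
    a=np.radians(-6.25); u=np.array([np.cos(a),np.sin(a)]);v=np.array([-u[1],u[0]])
    c=w[(w[:,2]>50)&(w[:,2]<57)]; L=c[:,:2]-[485,-.5]; X=L@u;Y=L@v
    for y in(-90,-30,30,90):
        k=abs(Y-y)<14; print('cheek',y,k.sum(),'x',X[k].min(),X[k].max(),'y',Y[k].min(),Y[k].max(),np.median(c[k,2]))
    c=w[(w[:,2]>66)&(w[:,2]<80)]; L=c[:,:2]-[485,-.5]; X=L@u;Y=L@v
    for y in(-115,115):
        k=abs(Y-y)<14; print('peg',y,k.sum(),X[k].mean(),Y[k].mean())
    c=w[(w[:,2]>7.5)&(w[:,2]<12)]; print('base',cv2.minAreaRect(c[:,:2].astype(np.float32)))
E
rm -f x; python3 - <<'E'
import sys; sys.path.insert(0,'.')
E
```

```text
top2 ((680.2757568359375, -0.175811767578125), (297.95294189453125, 158.93325805664062), 89.97052001953125)
rib ((680.6631469726562, 0.32579803466796875), (58.350059509277344, 18.909971237182617), 84.77983856201172)
cheek -90 30 x -11.57214986065564 11.20197612221335 y -94.64510638604895 -84.91599162955426 53.27308270763649
cheek -30 27 x -11.780469393874867 10.710918568298053 y -33.920300088976084 -24.856974792277153 53.53247141854172
cheek 30 25 x -12.106177772287909 10.848541189927492 y 25.566285450657897 34.9717050002896 54.00237369295269
cheek 90 30 x -12.104850629426144 10.119036991428963 y 85.676001981658 95.10114994160105 53.22827832718849
peg -115 12 -0.5632741339003181 -114.17680238228495
peg 115 12 -0.2936017766870411 114.32955247101621
base ((482.4945373535156, 5.3165435791015625), (279.5087585449219, 89.89633178710938), 83.69339752197266)
side2 ((710.8203735351562, 3.1397247314453125), (292.524658203125, 97.58954620361328), 89.90658569335938)
rib ((0.0, 0.0), (0.0, 0.0), 0.0)
cheek -90 21 x -10.705486105672396 11.530522751085822 y -98.59403116691823 -80.24095360093172 52.59652684089326
cheek -30 21 x -11.527695538146578 11.606223525483479 y -32.50069395319269 -20.723797098853588 52.46420589582874
cheek 30 23 x -11.057251836605312 11.575260641024165 y 27.57458101409329 38.46624949202567 52.88001635845308
cheek 90 11 x -10.983281909523578 11.214118476072443 y 84.71671414042012 97.23560456446936 53.04859712551047
peg -115 12 -0.4369366524752764 -110.86100100186461
peg 115 13 -0.5383316073228855 117.6947316567425
base ((485.7209777832031, 7.6488189697265625), (283.5191650390625, 83.85438537597656), 83.61276245117188)
```

View pics/top2.png

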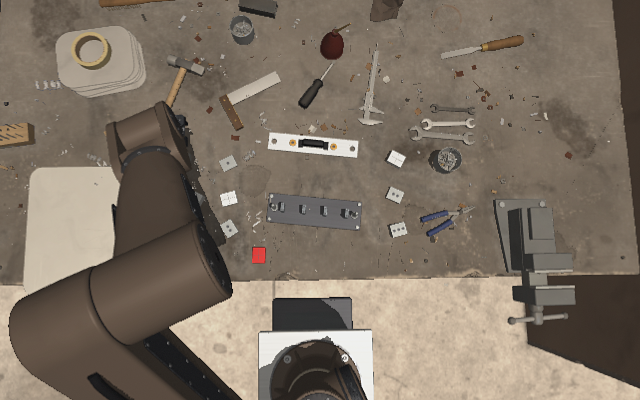

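The plate lies flat on the bench at about (680,0), and the empty jig shows at (314,212) with its four cheeks. The jig centre is about (484.8, -0.3) with yaw -6.25°.

```bash
python3 - <<'E'
from h import *
s=env.state(); print(s['tcp_rot'],s['opening']*95,s['grip_force'])
rows((491.3,59.3,100,83.75),(491.3,59.3,13.5,83.75))
E
```

```text
[-3.14140964e+00  1.88831349e-04  1.58353887e+00] 35.54599541146691 29.999360740184784
at [614.5 350.8 287.4] yaw 90.7 t 8.25
[-0.2899, -0.1269, -0.0025] 7.0
[-0.2899, -0.1269, 0.084] 7.0
```

carry_out(series=[[-0.29, -0.127, -0.0025, 7, 0], [-0.29, -0.127, -0.0025, 7, 0], [-0.29, -0.127, -0.0025, 7, 0], [-0.29, -0.127, -0.0025, 7, 0], [-0.29, -0.127, -0.0025, 7, 0], [-0.29, -0.127, -0.0025, 7, 0], [-0.29, -0.127, -0.0025, 7, 0], [-0.29, -0.127, -0.0025, 7, 0], [-0.29, -0.127, 0.03, 7, 0], [-0.29, -0.127, 0.05, 7, 0], [-0.29, -0.127, 0.07, 7, 0], [-0.29, -0.127, 0.08, 7, 0], [-0.29, -0.127, 0.08, 7, 0], [-0.29, -0.127, 0.08, 7, 0]])

```text
t: 10.0
eef_pos: [491.6, 59.5, 208.2]
tcp_rot: [3.141, 0.0, 1.462]
ft_force: [0.1, 0.1, -0.9]
opening: 0.38
grip_force: 30.0
```

```bash
python3 - <<'E'
from h import *
s=env.state(); print(s['tcp_rot'],s['opening']*95,s['ft_force'])
rows((491.3,59.3,13.5,83.75),(491.3,59.3,100,83.75),(629.4,247.7,100,117),(629.4,247.7,2,117))
E
```

```text
[3.14089053e+00 2.24693063e-05 1.46171144e+00] 36.103006684779984 [ 0.13123911  0.08259229 -0.88932101]
at [491.6  59.5 208.2] yaw 83.7 t 10.0
[-0.0003, -0.0003, 0.0047] -0.0
[-0.0003, -0.0002, -0.0818] -0.0
[0.202, 0.1165, -0.0818] -33.3
[0.2021, 0.1165, 0.0162] -33.3
```

carry_out(series=[[0, 0, 0.004, 0, 0], [0, 0, 0.005, 0, 0], [0, 0, 0.005, 0, 0], [0, 0, 0.005, 0, 0.6], [0, 0, 0.005, 0, 0.65], [0, 0, 0.005, 0, 0.65], [0, 0, -0.04, 0, 0.65], [0, 0, -0.082, 0, 0.65], [0.202, 0.1165, -0.082, -33.3, 0.65], [0.202, 0.1165, -0.082, -33.3, 0.65], [0.202, 0.1165, -0.082, -33.3, 0.65], [0.202, 0.1165, -0.082, -33.3, 0.65], [0.202, 0.1165, -0.082, -33.3, 0.65], [0.202, 0.1165, -0.082, -33.3, 0.65], [0.202, 0.1165, -0.03, -33.3, 0.65], [0.202, 0.1165, -0.03, -33.3, 0.65], [0.202, 0.1165, -0.03, -33.3, 0.65]])

```text
t: 12.12
eef_pos: [629.6, 246.8, 239.1]
tcp_rot: [3.141, 0.0, 2.042]
ft_force: [0.2, -0.3, -0.2]
opening: 0.65
grip_force: 0.0
```

```bash
python3 - <<'E'
from h import *
np.set_printoptions(precision=2,suppress=True)
s=env.state(); print(s['tcp_rot'],s['opening']*95,s['ft_force'])
rows((629.4,247.7,2,117),(629.4,247.7,100,117),(491.3,59.3,100,83.75),(491.3,59.3,33,83.75))
shot('top','top3'); print(fit('top3',491,59,30))
I,W=cloud('top3');print(W[np.hypot(W[...,0]-491,W[...,1]-59)<12][:,2].mean())
E
```

```text
[3.14 0.   2.04] 61.70332607025656 [ 0.16 -0.31 -0.17]
at [629.6 246.8 239.1] yaw 117.0 t 12.125
[0.0009, 0.0002, 0.0471] -0.0
[0.0009, 0.0003, -0.0509] -0.0
[-0.1043, -0.2082, -0.051] 33.2
[-0.1043, -0.2083, 0.016] 33.2
[491.79  59.09  -5.67 -93.31]
29.74388215364392
```

carry_out(series=[[0.001, 0, 0.035, 0, 0.65], [0.001, 0, 0.047, 0, 0.65], [0.001, 0, 0.047, 0, 0.65], [0.001, 0, 0.047, 0, 0], [0.001, 0, 0.047, 0, 0], [0.001, 0, 0.047, 0, 0], [0.001, 0, 0.047, 0, 0], [0.001, 0, 0, 0, 0], [0.001, 0, -0.051, 0, 0], [-0.104, -0.208, -0.051, 33.2, 0], [-0.104, -0.208, -0.051, 33.2, 0], [-0.104, -0.208, -0.051, 33.2, 0], [-0.104, -0.208, -0.051, 33.2, 0], [-0.104, -0.208, -0.051, 33.2, 0], [-0.104, -0.208, -0.051, 33.2, 0], [-0.104, -0.208, -0.02, 33.2, 0], [-0.104, -0.208, 0, 33.2, 0], [-0.104, -0.208, 0.013, 33.2, 0], [-0.104, -0.208, 0.013, 33.2, 0]])

```text
t: 14.55
eef_pos: [491.6, 60.7, 224.0]
tcp_rot: [-3.14, 0.0, 1.464]
ft_force: [-0.2, -0.2, -0.5]
opening: 0.375
grip_force: 29.9
```

```bash
python3 - <<'E'
from h import *
np.set_printoptions(precision=4,suppress=True)
s=env.state(); print(s['tcp_rot'],s['opening']*95,s['ft_force'])
rows((491.3,59.3,32.3,83.75),(491.3,59.3,110,83.75),(525.5,243.4,100,104.9),(525.5,243.4,4,104.9))
E
```

```text
[-3.1403  0.0002  1.4638] 35.614396881039994 [-0.2284 -0.1671 -0.4518]
at [491.6  60.7 224. ] yaw 83.9 t 14.55
[-0.0014, -0.0001, 0.0017] 0.1
[-0.0014, -0.0002, -0.076] 0.1
[0.1853, 0.0141, -0.0661] -21.0
[0.1853, 0.0143, 0.0299] -21.0
```

carry_out(series=[[-0.0005, 0, 0, 0, 0], [-0.0005, 0, 0.001, 0, 0], [-0.0005, 0, 0.001, 0, 0]])

```text
t: 14.92
eef_pos: [491.3, 59.6, 224.1]
tcp_rot: [3.141, 0.0, 1.463]
ft_force: [-0.4, 0.7, -0.4]
opening: 0.374
grip_force: 29.9
```

```bash
python3 - <<'E'
from h import *
np.set_printoptions(precision=4,suppress=True)
s=env.state(); print(s['tcp_rot'],s['opening']*95,s['ft_force'])
rows((491.3,59.3,32.3,83.75),(491.3,59.3,110,83.75),(525.5,243.4,100,104.9),(525.5,243.4,4,104.9))
E
```

```text
[3.1409 0.     1.4629] 35.5592434092635 [-0.4399  0.6735 -0.4061]
at [491.3  59.6 224.1] yaw 83.8 t 14.925
[-0.0003, 0.0, 0.0018] 0.1
[-0.0003, 0.0001, -0.0759] 0.1
[0.1864, 0.0143, -0.0659] -21.1
[0.1864, 0.0142, 0.0301] -21.1
```

carry_out(series=[[0, 0, 0.002, 0, 0], [0, 0, 0.002, 0, 0], [0, 0, 0.002, 0, 0], [0, 0, 0.002, 0, 0.5], [0, 0, 0.002, 0, 0.65], [0, 0, 0.002, 0, 0.65], [0, 0, -0.04, 0, 0.65], [0, 0, -0.076, 0, 0.65], [0.186, 0.014, -0.066, -21.1, 0.65], [0.186, 0.014, -0.066, -21.1, 0.65], [0.186, 0.014, -0.066, -21.1, 0.65], [0.186, 0.014, -0.066, -21.1, 0.65], [0.186, 0.014, -0.066, -21.1, 0.65], [0.186, 0.014, -0.02, -21.1, 0.65], [0.186, 0.014, -0.02, -21.1, 0.65], [0.186, 0.014, -0.02, -21.1, 0.65]])

```text
t: 16.92
eef_pos: [525.6, 242.3, 244.8]
tcp_rot: [3.141, 0.0, 1.83]
ft_force: [-0.3, -0.0, 0.1]
opening: 0.652
grip_force: 0.0
```

```bash
python3 - <<'E'
from h import *
np.set_printoptions(precision=2,suppress=True)
s=env.state(); print(s['tcp_rot'],s['opening']*95,s['ft_force'])
rows((525.5,243.2,4,104.9),(525.5,243.2,110,104.9),(491.3,59.3,110,83.75),(491.3,59.3,44,83.75))
shot('top','top4'); print(fit('top4',491,59,38))
I,W=cloud('top4');print(W[np.hypot(W[...,0]-491,W[...,1]-59)<12][:,2].mean()); print(fit('top4',525,243,16))
E
```

```text
[3.14 0.   1.83] 61.964438377039336 [-0.29 -0.    0.15]
at [525.6 242.3 244.8] yaw 104.8 t 16.925
[0.0009, 0.0001, 0.0508] -0.1
[0.0009, 0.0002, -0.0552] -0.1
[-0.1681, -0.08, -0.0552] 21.1
[-0.1681, -0.0801, 0.0108] 21.1
[ 491.39   59.     -6.78 -100.8 ]
38.18098022556028
[529.79 250.21 -69.77 -18.22]
```

carry_out(series=[[0.0005, 0, 0.035, 0, 0.65], [0.0005, 0, 0.05, 0, 0.65], [0.0005, 0, 0.051, 0, 0.65], [0.0005, 0, 0.051, 0, 0], [0.0005, 0, 0.051, 0, 0], [0.0005, 0, 0.051, 0, 0], [0.0005, 0, 0.051, 0, 0], [0.0005, 0, 0, 0, 0], [0.0005, 0, -0.055, 0, 0], [-0.168, -0.08, -0.055, 21.1, 0], [-0.168, -0.08, -0.055, 21.1, 0], [-0.168, -0.08, -0.055, 21.1, 0], [-0.168, -0.08, -0.055, 21.1, 0], [-0.168, -0.08, -0.055, 21.1, 0], [-0.168, -0.08, -0.03, 21.1, 0], [-0.168, -0.08, 0, 21.1, 0], [-0.168, -0.08, 0.01, 21.1, 0], [-0.168, -0.08, 0.01, 21.1, 0], [-0.168, -0.08, 0.01, 21.1, 0]])

```text
t: 19.35
eef_pos: [491.4, 60.5, 234.5]
tcp_rot: [3.14, -0.0, 1.464]
ft_force: [1.0, -0.1, -0.4]
opening: 0.375
grip_force: 30.0
```

```bash
python3 - <<'E'
from h import *
np.set_printoptions(precision=4,suppress=True)
s=env.state(); print(s['tcp_rot'],s['opening']*95,s['ft_force'])
rows((491.3,59.3,42.2,83.75),(491.3,59.3,110,83.75),(440.2,242.2,110,32.3),(440.2,242.2,3,32.3))
E
```

```text
[ 3.1405 -0.      1.4636] 35.66161549418155 [ 1.0017 -0.0565 -0.3793]
at [491.4  60.5 234.5] yaw 83.9 t 19.35
[-0.0012, 0.0001, 0.0023] 0.1
[-0.0012, 0.0001, -0.0655] 0.1
[0.1751, -0.0702, -0.0656] 51.6
[0.1751, -0.0704, 0.0414] 51.6
```

carry_out(series=[[-0.0003, 0, 0, 0, 0], [-0.0003, 0, 0.002, 0, 0], [-0.0003, 0, 0.0025, 0, 0], [-0.0003, 0, 0.0025, 0, 0], [-0.0003, 0, 0.0025, 0, 0.5], [-0.0003, 0, 0.0025, 0, 0.65], [-0.0003, 0, 0.0025, 0, 0.65], [0, 0, -0.03, 0, 0.65], [0, 0, -0.066, 0, 0.65], [0.1745, -0.071, -0.066, 51.6, 0.65], [0.1745, -0.071, -0.066, 51.6, 0.65], [0.1745, -0.071, -0.066, 51.6, 0.65], [0.1745, -0.071, -0.066, 51.6, 0.65], [0.1745, -0.071, -0.066, 51.6, 0.65], [0.1745, -0.071, -0.066, 51.6, 0.65], [0.1745, -0.071, -0.02, 51.6, 0.65], [0.1745, -0.071, -0.01, 51.6, 0.65], [0.1745, -0.071, -0.01, 51.6, 0.65]])

```text
t: 21.6
eef_pos: [439.6, 241.1, 243.6]
tcp_rot: [-3.141, 0.001, 0.563]
ft_force: [0.6, 0.3, 0.1]
opening: 0.648
grip_force: 0.0
```

```bash
python3 - <<'E'
from h import *
np.set_printoptions(precision=2,suppress=True)
s=env.state(); print(s['tcp_rot'],s['opening']*95,s['ft_force'])
rows((440.2,242.2,3,32.3),(440.2,242.2,100,32.3),(484.8,-.3,100,83.75),(484.8,-.3,16,83.75))
shot('top','top5'); print(fit('top5',491,59,54))
I,W=cloud('top5');print(W[np.hypot(W[...,0]-491,W[...,1]-59)<12][:,2].mean())
E
```

```text
[-3.14  0.    0.56] 61.59192686476828 [0.62 0.29 0.06]
at [439.6 241.1 243.6] yaw 32.3 t 21.6
[0.0012, -0.0006, 0.0506] -0.0
[0.0011, -0.0006, -0.0464] -0.0
[-0.0907, 0.2282, -0.0463] -51.5
[-0.0906, 0.2282, 0.0377] -51.5
[ 491.45   59.1    -6.15 -113.65]
53.834900738937264
```

carry_out(series=[[0.0007, -0.0004, 0.035, 0, 0.65], [0.0007, -0.0004, 0.05, 0, 0.65], [0.0007, -0.0004, 0.0505, 0, 0.65], [0.0007, -0.0004, 0.0505, 0, 0], [0.0007, -0.0004, 0.0505, 0, 0], [0.0007, -0.0004, 0.0505, 0, 0], [0.0007, -0.0004, 0.0505, 0, 0], [0.0007, -0.0004, 0, 0, 0], [0.0007, -0.0004, -0.046, 0, 0], [-0.091, 0.228, -0.046, -51.5, 0], [-0.091, 0.228, -0.046, -51.5, 0], [-0.091, 0.228, -0.046, -51.5, 0], [-0.091, 0.228, -0.046, -51.5, 0], [-0.091, 0.228, -0.046, -51.5, 0], [-0.091, 0.228, -0.046, -51.5, 0], [-0.091, 0.228, -0.02, -51.5, 0], [-0.091, 0.228, 0.015, -51.5, 0], [-0.091, 0.228, 0.033, -51.5, 0], [-0.091, 0.228, 0.035, -51.5, 0], [-0.091, 0.228, 0.035, -51.5, 0]])

```text
t: 24.15
eef_pos: [484.0, -0.1, 209.1]
tcp_rot: [3.141, 0.0, 1.461]
ft_force: [-0.1, 0.7, -0.4]
opening: 0.372
grip_force: 30.0
```

```bash
python3 - <<'E'
from h import *
np.set_printoptions(precision=4,suppress=True)
s=env.state(); print(s['tcp_rot'],s['opening']*95,s['ft_force'])
rows((484.8,-.3,13.2,83.75),(484.8,-.3,110,83.75),(521,338.4,110,153.2),(521,338.4,6,153.2))
E
```

```text
[3.1413 0.0001 1.4613] 35.312843961731595 [-0.1233  0.7365 -0.3949]
at [484.   -0.1 209.1] yaw 83.7 t 24.15
[-0.0001, 0.0008, 0.0059] -0.0
[-0.0001, 0.0008, -0.0909] -0.0
[0.3405, -0.0002, -0.0909] -69.5
[0.3405, -0.0003, 0.0131] -69.5
```

carry_out(series=[[0, 0.0006, 0.003, 0, 0], [0, 0.0006, 0.006, 0, 0], [0, 0.0006, 0.006, 0, 0], [0, 0.0006, 0.006, 0, 0.5], [0, 0.0006, 0.006, 0, 0.65], [0, 0.0006, 0.006, 0, 0.65], [0, 0, -0.04, 0, 0.65], [0, 0, -0.091, 0, 0.65], [0.3405, 0, -0.091, -69.5, 0.65], [0.3405, 0, -0.091, -69.5, 0.65], [0.3405, 0, -0.091, -69.5, 0.65], [0.3405, 0, -0.091, -69.5, 0.65], [0.3405, 0, -0.091, -69.5, 0.65], [0.3405, 0, -0.091, -69.5, 0.65], [0.3405, 0, -0.091, -69.5, 0.65], [0.3405, 0, -0.06, -69.5, 0.65], [0.3405, 0, -0.04, -69.5, 0.65], [0.3405, 0, -0.04, -69.5, 0.65], [0.3405, 0, -0.04, -69.5, 0.65]])

```text
t: 26.52
eef_pos: [521.3, 338.4, 249.3]
tcp_rot: [3.141, 0.0, 2.674]
ft_force: [-0.2, 0.7, 0.5]
opening: 0.649
grip_force: 0.0
```

```bash
python3 - <<'E'
from h import *
np.set_printoptions(precision=2,suppress=True)
s=env.state(); print(s['tcp_rot'],s['opening']*95,s['ft_force'])
rows((521,338.4,6,153.2),(521,338.4,120,153.2),(484.8,-.3,120,83.75),(484.8,-.3,30,83.75))
shot('top','top6'); print(fit('top6',485,0,22))
I,W=cloud('top6');print(W[np.hypot(W[...,0]-485,W[...,1])<12][:,2].mean())
E
```

```text
[3.14 0.   2.67] 61.67102207374872 [-0.2   0.68  0.45]
at [521.3 338.4 249.3] yaw 153.2 t 26.525
[0.0003, -0.0002, 0.0533] 0.0
[0.0003, -0.0001, -0.0607] 0.0
[-0.12, -0.3188, -0.0608] 69.5
[-0.12, -0.3188, 0.0292] 69.5
[485.42   0.57  -5.69 -98.12]
21.621930778380126
```

carry_out(series=[[0, 0, 0.035, 0, 0.65], [0, 0, 0.053, 0, 0.65], [0, 0, 0.053, 0, 0.65], [0, 0, 0.053, 0, 0], [0, 0, 0.053, 0, 0], [0, 0, 0.053, 0, 0], [0, 0, 0.053, 0, 0], [0, 0, 0, 0, 0], [0, 0, -0.06, 0, 0], [-0.12, -0.319, -0.06, 69.5, 0], [-0.12, -0.319, -0.06, 69.5, 0], [-0.12, -0.319, -0.06, 69.5, 0], [-0.12, -0.319, -0.06, 69.5, 0], [-0.12, -0.319, -0.06, 69.5, 0], [-0.12, -0.319, -0.06, 69.5, 0], [-0.12, -0.319, -0.06, 69.5, 0], [-0.12, -0.319, -0.06, 69.5, 0], [-0.12, -0.319, -0.02, 69.5, 0], [-0.12, -0.319, -0.015, 69.5, 0], [-0.12, -0.319, -0.015, 69.5, 0]])

```text
t: 29.08
eef_pos: [484.7, -0.2, 264.0]
tcp_rot: [-3.141, 0.0, 1.463]
ft_force: [0.3, 0.5, -1.6]
opening: 0.376
grip_force: 30.0
```

```bash
python3 - <<'E'
from h import *
np.set_printoptions(precision=4,suppress=True)
s=env.state(); print(s['tcp_rot'],s['opening']*95,s['ft_force'])
rows((484.8,-.3,28.5,83.75),(484.8,-.3,110,83.75),(430.2,-239.7,110,106),(430.2,-239.7,3,106))
E
```

```text
[-3.1409  0.0001  1.4629] 35.75095197785678 [ 0.3019  0.4991 -1.6167]
at [484.7  -0.2 264. ] yaw 83.8 t 29.075
[-0.0001, 0.0001, 0.0455] 0.1
[-0.0001, 0.0, -0.036] 0.1
[-0.244, -0.0285, -0.036] -22.2
[-0.244, -0.0284, 0.071] -22.2
```

carry_out(series=[[0, 0, 0.025, 0, 0], [0, 0, 0.04, 0, 0], [0, 0, 0.045, 0, 0], [0, 0, 0.046, 0, 0], [0, 0, 0.046, 0, 0], [0, 0, 0.046, 0, 0.5], [0, 0, 0.046, 0, 0.65], [0, 0, 0.046, 0, 0.65], [0, 0, 0, 0, 0.65], [0, 0, -0.036, 0, 0.65], [-0.244, -0.0285, -0.036, -22.2, 0.65], [-0.244, -0.0285, -0.036, -22.2, 0.65], [-0.244, -0.0285, -0.036, -22.2, 0.65], [-0.244, -0.0285, -0.036, -22.2, 0.65], [-0.244, -0.0285, -0.036, -22.2, 0.65], [-0.244, -0.0285, -0.036, -22.2, 0.65], [-0.244, -0.0285, 0.02, -22.2, 0.65], [-0.244, -0.0285, 0.02, -22.2, 0.65], [-0.244, -0.0285, 0.02, -22.2, 0.65]])

```text
t: 31.45
eef_pos: [430.1, -239.1, 244.8]
tcp_rot: [3.142, 0.0, 1.85]
ft_force: [0.0, -0.1, 0.8]
opening: 0.653
grip_force: 0.0
```

```bash
python3 - <<'E'
from h import *
np.set_printoptions(precision=2,suppress=True)
s=env.state(); print(s['tcp_rot'],s['opening']*95,s['ft_force'])
rows((430.2,-239.7,3,106),(430.2,-239.7,110,106),(478.3,-59.9,110,83.75),(478.3,-59.9,16,83.75))
shot('top','top7'); print(fit('top7',485,0,54),fit('top7',491,59,54))
I,W=cloud('top7');print(W[np.hypot(W[...,0]-485,W[...,1])<12][:,2].mean())
E
```

```text
[3.14 0.   1.85] 62.03146879000878 [ 0.01 -0.11  0.84]
at [ 430.1 -239.1  244.8] yaw 106.0 t 31.45
[-0.0006, -0.0001, 0.0518] 0.0
[-0.0006, -0.0001, -0.0552] 0.0
[0.159, 0.0957, -0.0552] 22.3
[0.159, 0.0957, 0.0388] 22.3
[485.96  -0.19  -6.6  -61.75] [491.39  59.57  -4.85 -67.34]
53.40076446248721
```

carry_out(series=[[-0.0003, 0, 0.035, 0, 0.65], [-0.0003, 0, 0.051, 0, 0.65], [-0.0003, 0, 0.0515, 0, 0.65], [-0.0003, 0, 0.0515, 0, 0], [-0.0003, 0, 0.0515, 0, 0], [-0.0003, 0, 0.0515, 0, 0], [-0.0003, 0, 0.0515, 0, 0], [-0.0003, 0, 0, 0, 0], [-0.0003, 0, -0.055, 0, 0], [0.159, 0.0957, -0.055, 22.3, 0], [0.159, 0.0957, -0.055, 22.3, 0], [0.159, 0.0957, -0.055, 22.3, 0], [0.159, 0.0957, -0.055, 22.3, 0], [0.159, 0.0957, -0.055, 22.3, 0], [0.159, 0.0957, -0.02, 22.3, 0], [0.159, 0.0957, 0.015, 22.3, 0], [0.159, 0.0957, 0.033, 22.3, 0], [0.159, 0.0957, 0.036, 22.3, 0], [0.159, 0.0957, 0.036, 22.3, 0]])

```text
t: 33.88
eef_pos: [478.0, -61.7, 208.0]
tcp_rot: [3.141, 0.0, 1.458]
ft_force: [-0.4, 0.1, -1.3]
opening: 0.376
grip_force: 29.8
```

```bash
python3 - <<'E'
from h import *
np.set_printoptions(precision=4,suppress=True)
s=env.state(); print(s['tcp_rot'],s['opening']*95,s['ft_force'])
rows((478.3,-59.9,13.2,83.75),(478.3,-59.9,110,83.75),(635.8,-239.9,110,61.1),(635.8,-239.9,5,61.1))
E
```

```text
[3.1414 0.0002 1.4585] 35.76642578659548 [-0.3739  0.0791 -1.3471]
at [478.  -61.7 208. ] yaw 83.6 t 33.875
[0.0018, 0.0001, 0.0048] -0.2
[0.0018, 0.0001, -0.092] -0.2
[-0.1594, 0.1768, -0.0919] 22.5
[-0.1594, 0.1768, 0.0131] 22.5
```

carry_out(series=[[0.0006, 0, 0, 0, 0], [0.0006, 0, 0.003, 0, 0], [0.0006, 0, 0.005, 0, 0], [0.0006, 0, 0.005, 0, 0], [0.0006, 0, 0.005, 0, 0.5], [0.0006, 0, 0.005, 0, 0.65], [0.0006, 0, 0.005, 0, 0.65], [0, 0, -0.04, 0, 0.65], [0, 0, -0.092, 0, 0.65], [-0.1605, 0.177, -0.092, 22.5, 0.65], [-0.1605, 0.177, -0.092, 22.5, 0.65], [-0.1605, 0.177, -0.092, 22.5, 0.65], [-0.1605, 0.177, -0.092, 22.5, 0.65], [-0.1605, 0.177, -0.092, 22.5, 0.65], [-0.1605, 0.177, -0.06, 22.5, 0.65], [-0.1605, 0.177, -0.04, 22.5, 0.65], [-0.1605, 0.177, -0.04, 22.5, 0.65], [-0.1605, 0.177, -0.04, 22.5, 0.65]])

```text
t: 36.12
eef_pos: [636.2, -239.8, 248.6]
tcp_rot: [3.141, 0.0, 1.067]
ft_force: [0.7, -0.0, -0.4]
opening: 0.647
grip_force: 0.0
```

```bash
python3 - <<'E'
from h import *
np.set_printoptions(precision=2,suppress=True)
s=env.state(); print(s['tcp_rot'],s['opening']*95,s['ft_force'])
rows((635.8,-239.9,5,61.1),(635.8,-239.9,110,61.1),(478.3,-59.9,110,83.75),(478.3,-59.9,36,83.75))
shot('top','top8'); print(fit('top8',478,-60,30))
I,W=cloud('top8');print(W[np.hypot(W[...,0]-478,W[...,1]+60)<12][:,2].mean())
E
```

```text
[3.14 0.   1.07] 61.42556816383976 [ 0.72 -0.05 -0.42]
at [ 636.2 -239.8  248.6] yaw 61.1 t 36.125
[-0.0003, -0.0003, 0.0536] 0.0
[-0.0003, -0.0003, -0.0514] 0.0
[0.0813, -0.2251, -0.0516] -22.6
[0.0813, -0.2251, 0.0224] -22.6
[524.46  -7.1   47.51  -3.03]
658.9039223677122
```

carry_out(series=[[0, 0, 0.035, 0, 0.65], [0, 0, 0.053, 0, 0.65], [0, 0, 0.0535, 0, 0.65], [0, 0, 0.0535, 0, 0], [0, 0, 0.0535, 0, 0], [0, 0, 0.0535, 0, 0], [0, 0, 0.0535, 0, 0], [0, 0, 0, 0, 0], [0, 0, -0.051, 0, 0], [0.081, -0.225, -0.051, -22.6, 0], [0.081, -0.225, -0.051, -22.6, 0], [0.081, -0.225, -0.051, -22.6, 0], [0.081, -0.225, -0.051, -22.6, 0], [0.081, -0.225, -0.051, -22.6, 0], [0.081, -0.225, -0.051, -22.6, 0], [0.081, -0.225, -0.015, -22.6, 0], [0.081, -0.225, -0.015, -22.6, 0], [0.081, -0.225, -0.015, -22.6, 0]])

```text
t: 38.42
eef_pos: [478.7, -60.9, 263.2]
tcp_rot: [3.141, 0.0, 1.461]
ft_force: [0.1, 0.5, -1.6]
opening: 0.378
grip_force: 30.0
```

```bash
python3 - <<'E'
from h import *
np.set_printoptions(precision=2,suppress=True)
s=env.state(); print(s['tcp_rot'],s['opening']*95,s['ft_force'])
rows((478.3,-59.9,35.3,83.75),(478.3,-59.9,150,83.75),(478,-300,150,83.75))
shot('side','side9'); print(fit('side9',478,-60,30))
I,W=cloud('side9');print(np.median(W[np.hypot(W[...,0]-478,W[...,1]+60)<12][:,2]))
E
```

```text
[3.14 0.   1.46] 35.886542538788106 [ 0.08  0.55 -1.62]
at [478.7 -60.9 263.2] yaw 83.7 t 38.425
[0.001, -0.0005, 0.0379] -0.1
[0.001, -0.0005, -0.0768] -0.1
[-0.2377, 0.0256, -0.0768] -0.1
[460.36 -57.08 -20.8   -6.67]
91.58338692112659
```

carry_out(series=[[0.0005, -0.0002, 0.02, 0, 0], [0.0005, -0.0002, 0.034, 0, 0], [0.0005, -0.0002, 0.038, 0, 0], [0.0005, -0.0002, 0.0385, 0, 0], [0.0005, -0.0002, 0.0385, 0, 0], [0.0005, -0.0002, 0.0385, 0, 0.5], [0.0005, -0.0002, 0.0385, 0, 0.65], [0.0005, -0.0002, 0.0385, 0, 0.65], [0, 0, 0, 0, 0.65], [0, 0, -0.05, 0, 0.65], [0, 0, -0.077, 0, 0.65], [-0.24, 0.026, -0.077, 0, 0.65], [-0.24, 0.026, -0.077, 0, 0.65], [-0.24, 0.026, -0.077, 0, 0.65], [-0.24, 0.026, -0.077, 0, 0.65], [-0.24, 0.026, -0.077, 0, 0.65]])

```text
t: 40.48
eef_pos: [477.3, -304.9, 339.3]
tcp_rot: [3.141, 0.001, 1.457]
ft_force: [0.4, -0.3, -0.3]
opening: 0.653
grip_force: 0.0
```

```bash
python3 - <<'E'
from h import *
np.set_printoptions(precision=2,suppress=True)
shot('top','top10');shot('side','side10')
for t in('top10','side10'):
  I,W=cloud(t)
  for x,y in((491.3,59.3),(484.8,-.3),(478.3,-59.9)):
    q=W[np.hypot(W[...,0]-x,W[...,1]-y)<13]; A=np.c_[q[:,:2]-[x,y],np.ones(len(q))]; c=np.linalg.lstsq(A,q[:,2],rcond=None)[0]
    print(t,fit(t,x,y,54),'z',np.median(q[:,2]),'slope',c[:2])
  w=W.reshape(-1,3); w=w[(w[:,0]>600)&(w[:,0]<760)&(abs(w[:,1])<170)&(w[:,2]<100)]
  q=w[(w[:,2]>33)&(w[:,2]<46)]; print('rib',np.median(q,0),cv2.minAreaRect(q[:,:2].astype(np.float32)))
  print(fit(t,680,0,8,50,262))
  a=cv2.imread(f'pics/{t}.png')
cv2.imwrite('pics/c10.png',cv2.resize(cv2.imread('pics/top10.png')[110:260,220:420],(800,600),interpolation=cv2.INTER_CUBIC))
E
```

```text
top10 [491.63  59.13  -6.36 -96.88] z 53.922956994486526 slope [0.03 0.03]
top10 [ 485.22   -0.27   -6.58 -113.24] z 53.225870307289824 slope [ 0.02 -0.09]
top10 [478.92 -60.91  -6.44 -49.59] z 53.50708560115095 slope [-0.26 -0.11]
rib [711.22  34.23  39.16] ((712.4627685546875, 34.13877487182617), (58.8250617980957, 17.74249839782715), 83.03721618652344)
[678.5   16.35 -10.15 -16.91]
side10 [492.54  57.96 -10.23 -45.87] z 53.38204643987194 slope [-0.04  0.03]
side10 [483.89  -5.66  82.81 -53.9 ] z 53.431122702305174 slope [0.01 0.02]
side10 [478.16 -53.26  85.34 -40.8 ] z 53.00737474943355 slope [-0.03 -0.  ]
rib [711.79  41.79  38.29] ((712.59619140625, 36.8686637878418), (57.92868423461914, 18.14488983154297), 85.03074645996094)
[663.49  22.27 -88.95 -12.92]
```

View pics/c10.png

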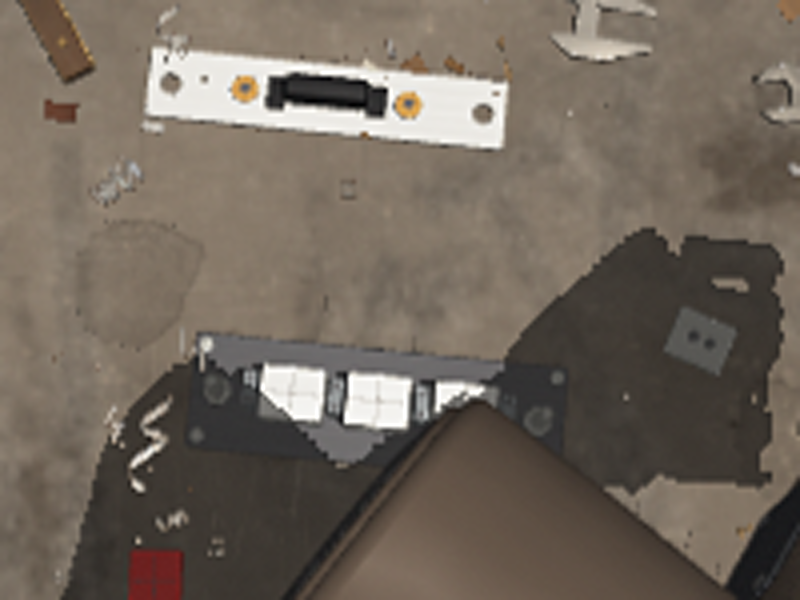

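All three blanks are in the jig. The plate has been knocked to about (712,34), so I'll refit its pose.

```bash
python3 - <<'E'
from h import *
np.set_printoptions(precision=2,suppress=True)
for t in('top10','side10'):
  print(fit(t,712,34,8,50,262))
  I,W=cloud(t); w=W.reshape(-1,3); q=w[(abs(w[:,0]-712)<60)&(abs(w[:,1]-34)<160)&(w[:,2]>4.5)&(w[:,2]<13)]; print(cv2.minAreaRect(q[:,:2].astype(np.float32)), np.median(q[:,2]))
z=fit('top0',485,0,62,50,262); print('orig',z, fit('side0',485,0,62,50,262))
f=fit('top10',712,34,8,50,262)
rows((f[0],f[1],110,90+f[2]),(f[0],f[1],12,90+f[2]))
E
```

```text
[713.7   33.34  -6.1  -79.68]
((713.4383544921875, 34.15290832519531), (116.91895294189453, 316.6999206542969), 0.5072091817855835) 8.018245278651534
[713.24  34.76  -6.57 -27.49]
((719.5441284179688, 46.798439025878906), (109.25497436523438, 302.2801208496094), 4.125141143798828) 7.409753357807006
orig [ 485.73   -0.6    -6.14 -101.74] [485.74   0.83  -6.07 -37.52]
at [ 477.4 -301.9  339.4] yaw 83.7 t 40.575
[0.3592, 0.1978, 0.0394] -0.2
[0.3592, 0.1979, 0.1374] -0.2
```

carry_out(series=[[0.359, 0.197, 0.039, 0, 0.6], [0.359, 0.197, 0.039, 0, 0.6], [0.359, 0.197, 0.039, 0, 0.6], [0.359, 0.197, 0.039, 0, 0.6], [0.359, 0.197, 0.039, 0, 0.6], [0.359, 0.197, 0.039, 0, 0.6], [0.359, 0.197, 0.039, 0, 0.6], [0.359, 0.197, 0.039, 0, 0.6], [0.359, 0.197, 0.09, 0, 0.6], [0.359, 0.197, 0.09, 0, 0.6], [0.359, 0.197, 0.09, 0, 0.6]])

```text
t: 41.95
eef_pos: [712.8, 33.3, 251.3]
tcp_rot: [3.141, 0.0, 1.461]
ft_force: [0.3, 0.5, 1.1]
opening: 0.596
grip_force: 0.0
```

```bash
python3 - <<'E'
from h import *
np.set_printoptions(precision=2,suppress=True)
rows((713,33.3,12,83.9))
shot('top','top11'); shot('side','side11')
I,W=cloud('top11')
for x,y in((491.3,59.3),(484.8,-.3),(478.3,-59.9)):
    q=W[np.hypot(W[...,0]-x,W[...,1]-y)<13]; print(fit('top11',x,y,54),'z',np.median(q[:,2]))
I,W=cloud('side11'); w=W.reshape(-1,3)
q=w[(abs(w[:,0]-712)<45)&(abs(w[:,1]-34)<150)&(w[:,2]>33)&(w[:,2]<42)]; print(len(q),np.median(q,0))
print(fit('side11',713,34,8,50,262))
E
```

```text
at [712.8  33.3 251.3] yaw 83.7 t 41.95
[0.0, 0.0002, 0.0493] -0.2
[457.06  70.84  -0.64  -3.72] z 607.4701042811183
[453.55 -12.33  84.81  -3.98] z 600.3921977559991
[456.7  -55.27  -4.78 -15.1 ] z nan
81 [711.92  42.65  38.63]
[723.63  44.43   5.28 -17.89]
  return _methods._mean(a, axis=axis, dtype=dtype,
  ret = ret.dtype.type(ret / rcount)
```

carry_out(series=[[0, 0, 0.03, 0, 0.6], [0, 0, 0.047, 0, 0.6], [0, 0, 0.048, 0, 0.6], [0, 0, 0.048, 0, 0], [0, 0, 0.048, 0, 0], [0, 0, 0.048, 0, 0], [0, 0, 0.048, 0, 0], [0, 0, 0.048, 0, 0], [0, 0, 0.02, 0, 0], [0, 0, -0.03, 0, 0], [0, 0, -0.052, 0, 0], [0, 0, -0.052, 0, 0], [0, 0, -0.052, 0, 0]])

```text
t: 43.68
eef_pos: [712.5, 33.5, 300.0]
tcp_rot: [-3.139, 0.0, 1.461]
ft_force: [0.4, -0.1, -3.6]
opening: 0.186
grip_force: 30.0
```

```bash
python3 - <<'E'
from h import *
np.set_printoptions(precision=2,suppress=True)
s=env.state(); print(s['opening']*95,s['ft_force'],s['grip_force'],s['tcp_rot'])
rows((484.9,-0.7,112,83.9),(484.9,-.7,86,83.9),(484.9,-.7,66,83.9))
shot('top','top12'); shot('side','side12')
for t in('top12','side12'): print(fit(t,713,33,107,50,262))
I,W=cloud('side12'); w=W.reshape(-1,3); q=w[(abs(w[:,0]-712)<45)&(abs(w[:,1]-34)<150)&(w[:,2]>95)&(w[:,2]<118)]; A=np.c_[q[:,:2]-[712,34],np.ones(len(q))]; print(len(q),np.median(q[:,2]),np.linalg.lstsq(A,q[:,2],rcond=None)[0])
E
```

```text
17.642748364871277 [ 0.4  -0.06 -3.61] 29.998091161251068 [-3.14  0.    1.46]
at [712.5  33.5 300. ] yaw 83.7 t 43.675
[-0.0589, -0.2225, -0.0014] -0.2
[-0.0589, -0.2224, 0.0246] -0.2
[-0.0589, -0.2224, 0.0446] -0.2
[711.67  33.38  -6.02 -49.29]
[716.27  30.92 -10.59 -15.41]
822 105.23583121620908 [  0.04  -0.01 105.72]
```

View pics/side12.png

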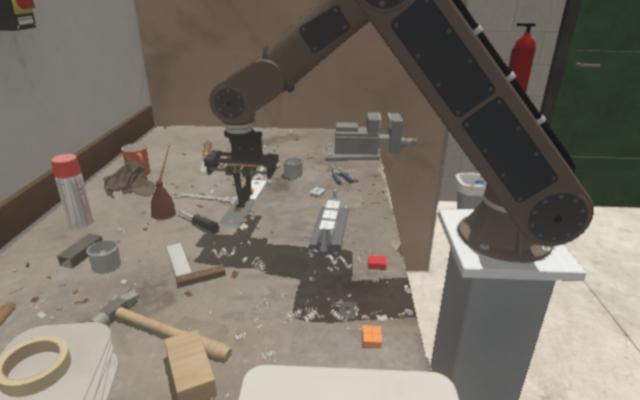

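The plate is held level above the bench at (245,205), and the three blanks sit in the jig at (328,225). Next I'll bring it over the jig.

carry_out(series=[[-0.015, -0.05, -0.002, -0.2, 0], [-0.03, -0.1, -0.002, -0.2, 0], [-0.042, -0.15, -0.002, -0.2, 0], [-0.053, -0.2, -0.002, -0.2, 0], [-0.059, -0.2225, -0.002, -0.2, 0], [-0.059, -0.2225, -0.002, -0.2, 0], [-0.059, -0.2225, -0.002, -0.2, 0], [-0.059, -0.2225, -0.002, -0.2, 0]])

```text
t: 44.78
eef_pos: [486.0, -0.7, 303.4]
tcp_rot: [3.142, 0.0, 1.465]
ft_force: [0.8, 0.4, -3.0]
opening: 0.188
grip_force: 30.0
```

```bash
python3 - <<'E'
from h import *
np.set_printoptions(precision=2,suppress=True)
s=env.state(); print(s['opening']*95,s['ft_force'],s['grip_force'],s['tcp_rot'])
rows((484.9,-.7,66,83.9))
shot('top','top13'); shot('side','side13'); I,W=cloud('side13'); w=W.reshape(-1,3)
zt=s['eef_pos'][2]-190-4
for t in('top13','side13'): print(fit(t,485,0,zt,50,262))
E
```

```text
17.814927579273874 [ 0.81  0.43 -2.97] 29.9980366230011 [3.14 0.   1.46]
at [486.   -0.7 303.4] yaw 83.9 t 44.775
[-0.0001, -0.0011, 0.0474] 0.0
[485.16  -1.16  -5.68 -37.33]
[482.01  -6.2   -4.3  -17.75]
```

```bash
python3 -c "
import cv2;cv2.imwrite('pics/c13.png',cv2.resize(cv2.imread('pics/side13.png')[130:280,230:430],(800,600),interpolation=cv2.INTER_CUBIC))"
```

```text
(no output)
```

View pics/c13.png

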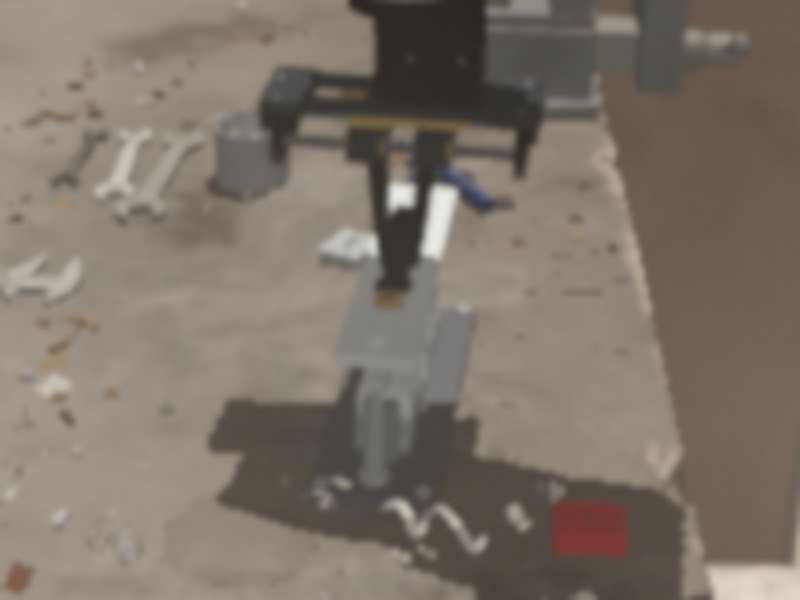

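carry_out(series=[[0, -0.0003, 0.015, 0, 0], [0, -0.0003, 0.024, 0, 0], [0, -0.0003, 0.024, 0, 0], [0, -0.0003, 0.024, 0, 0], [0, -0.0003, 0.024, 0, 0]])

```text
t: 45.5
eef_pos: [485.0, -0.7, 280.1]
tcp_rot: [3.141, 0.0, 1.465]
ft_force: [0.6, 0.2, -2.9]
opening: 0.191
grip_force: 30.0
```

```bash
python3 - <<'E'
from h import *
np.set_printoptions(precision=2,suppress=True)
s=env.state(); print(s['opening']*95,s['ft_force'],s['moment'],s['tcp_rot'])
rows((484.9,-.7,66,83.9))
shot('top','top14'); shot('side','side14')
zt=s['eef_pos'][2]-190-4
print(fit('top14',485,0,zt,50,262))
# holes / pegs ends of plate in the top depth cloud
I,W=cloud('top14'); w=W.reshape(-1,3); w=w[(abs(w[:,0]-485)<45)&(abs(w[:,1])<150)&(abs(w[:,2]-zt)<5)]; print(len(w),zt,np.median(w,0),cv2.minAreaRect(w[:,:2].astype(np.float32)))
E
```

```text
18.14497726921777 [ 0.55  0.23 -2.94] [-0.03 -0.06  0.02] [3.14 0.   1.46]
at [485.   -0.7 280.1] yaw 83.9 t 45.5
[0.0, -0.0001, 0.0241] 0.0
[485.37  -1.6   -5.9  -44.8 ]
481 86.06458539004808 [485.03  89.46  85.78] ((484.7757568359375, -0.4374847412109375), (261.8609619140625, 50.122005462646484), 84.00932312011719)
```

carry_out(series=[[0, 0, 0.004, 0, 0], [0, 0, 0.008, 0, 0], [0, 0, 0.012, 0, 0], [0, 0, 0.014, 0, 0], [0, 0, 0.014, 0, 0]])

```text
t: 46.22
eef_pos: [484.9, -0.8, 265.5]
tcp_rot: [-3.141, 0.0, 1.465]
ft_force: [-0.0, -0.5, -3.1]
opening: 0.187
grip_force: 30.0
```

carry_out(series=[[0, 0, 0.004, 0, 0], [0, 0, 0.007, 0, 0], [0, 0, 0.0085, 0, 0], [0, 0, 0.0085, 0, 0]])

```text
t: 46.72
eef_pos: [484.9, -0.7, 257.1]
tcp_rot: [-3.141, 0.0, 1.465]
ft_force: [-1.4, -0.7, -3.0]
opening: 0.189
grip_force: 30.0
```

carry_out(series=[[0, 0, 0.001, 0, 0], [0, 0, 0.0015, 0, 0], [0, 0, 0.0015, 0, 0], [0, 0, 0.0015, 0, 0.3], [0, 0, 0.0015, 0, 0.5], [0, 0, 0.0015, 0, 0.5], [0, 0, -0.03, 0, 0.5], [0, 0, -0.08, 0, 0.5], [-0.06, 0, -0.14, 0, 0.5], [-0.3, 0, -0.15, 0, 0.5], [-0.3, 0, -0.15, 0, 0.5], [-0.3, 0, -0.15, 0, 0.5], [-0.3, 0, -0.15, 0, 0.5], [-0.3, 0, -0.15, 0, 0.5], [-0.3, 0, -0.15, 0, 0.5]])

```text
t: 48.6
eef_pos: [452.9, -299.1, 406.9]
tcp_rot: [-3.141, -0.0, 1.464]
ft_force: [1.0, 0.4, -0.6]
opening: 0.501
grip_force: 0.0
```

```bash
python3 - <<'E'
from h import *
np.set_printoptions(precision=3,suppress=True)
s=env.state();print(s['ft_force'],s['t'])
for n in('top','side'):
  t=n+'15'; shot(n,t); I,W=cloud(t); w=W.reshape(-1,3); q=w[(abs(w[:,0]-485)<45)&(abs(w[:,1])<150)&(abs(w[:,2]-62)<4)]
  A=np.c_[q[:,:2]-[485,0],np.ones(len(q))]; print(t,len(q),np.median(q[:,2]),np.linalg.lstsq(A,q[:,2],rcond=None)[0],cv2.minAreaRect(q[:,:2].astype(np.float32)))
  print(fit(t,485,0,62,50,262))
cv2.imwrite('pics/c15.png',cv2.resize(cv2.imread('pics/side15.png')[150:300,230:430],(800,600),interpolation=cv2.INTER_CUBIC))
E
```

```text
[ 0.976  0.437 -0.626] 48.6
top15 1290 62.004621724394156 [-0.006 -0.001 62.028] ((484.59332275390625, -0.4302520751953125), (262.0270080566406, 50.45167922973633), 84.06428527832031)
[485.34   -0.48   -6.052 -89.092]
side15 669 61.50531219602726 [-0.003  0.001 61.593] ((484.7728576660156, -0.0457611083984375), (268.24481201171875, 50.612091064453125), 83.95869445800781)
[485.809   2.214  -5.587 -42.148]
```

View pics/c15.png

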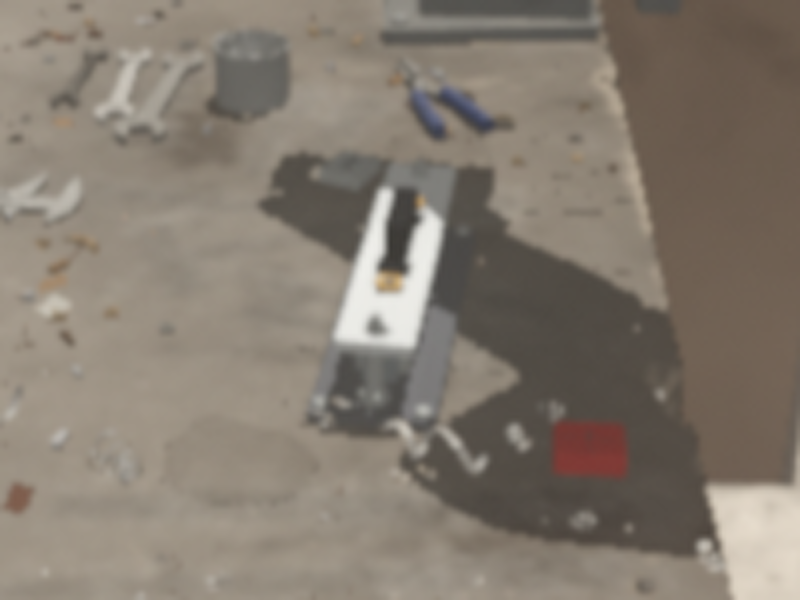

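The plate is seated and level, with its top at 62.0 mm and the peg showing through its hole at (375,325). The pliers and tin have not moved.

```bash
python3 -c "
from cell import env
print(env.job_done())"
```

```text
the job is handed in; nothing more can be done
None
```

Job handed in: all three blanks are in the jig on packers (16 mm on 20 + 8, 24 mm on 20, 32 mm on 12) with tops measured within about 1 mm of the cheek tops. The plate is seated over both pegs, level and within about 1 mm of its original position, and the hand-in gave no verdict.

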